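Turn over the drill cases and put each on the stand with the same mark

ROBOT

A 6-joint arm with a two-finger parallel gripper is mounted at the origin on the work surface. World frame = base frame: x ahead of the robot, y to its left, z up, the work surface at z = 0. Lengths are in m, angles in rad, forces in N, time in s.
With the tool pointing down it reaches from about 0.3 to 0.875 m from the base axis. Payload 6.4 kg.
Tool frame: the origin (TCP) lies midway between the tips of the shut fingers; the grasp point (between the pads) lies 19 mm behind it; z points along the fingers, y is the line along which they close (so a half turn about z gives the same grasp; the last joint's range is limited). The gripper opens to 88 mm and grips with 3 to 60 N. Pads are 18 mm wide; open, the fingers measure 123 mm over their backs; the gripper's body (75 mm by 187 mm) begins 45 mm behind the grasp point.
Start: joints at [0.907, 0.181, 1.607, -0, 1.354, -0.206], TCP at [0.254, 0.516, 0.239] pointing down, gripper open.
Joint ranges: [-2.99, 2.99], [-0.89, 2.07], [0.3, 2.58], [-1.14, 4.28], [0, 2.63], [-3.12, 3.12]. Speed limits (rad/s): [2.57, 2.57, 3.01, 3.14, 3.14, 3.14].

INTERFACE

Orientations are given as [roll, pitch, yaw] about the fixed x, y, z axes, in that order (R = Rz(yaw) Ry(pitch) Rx(roll)).
In Python, from rig import status, eyes, job_done gives the robot as it stands.
- The arm moves only by the shell command python3 -m crank 'ROWS' [FORCE]. ROWS is JSON, a list that holds one entry, the list of rows, each a list of 7 numbers: the turn, a rotation vector about the tool's x, y, z in rad, then the shift along the tool's x, y, z in cm, then the finger opening in cm, from 0 to 8.81. A call has 1 to 20 rows; each row is the pose to reach, as a shift and turn from the pose commanded when the call began, along the tool's axes at that moment; what a row does not reach only later rows make up. A row lasts 1/10 s, in which the tool goes at most 50 mm and 8.59 degrees, less where a joint would pass 70% of its speed; a pose out of reach is approached as far as the arm can. A call with a gripper value outside its range is refused whole. The fingers move at their own pace and stop on an object; FORCE is the grip in N (left out, the last holds). Time passes only in rows, so rows that repeat a pose let the fingers close. It gives the time, the measured TCP pose, the force, the opening and the grip force at its end, in the units of the state.
- status.state(): the state, without advancing time (a new reading comes with each control period).
- eyes.grab_frame(name): name is "side" or "top"; returns a dict with "frame" (400x640x3 uint8, red, green, blue), "fx", "fy", "cx", "cy" (pixels), "k1" (the pictures are not rectified: a ray, as slopes to the right and down, at radius r is drawn at 1 + k1 r^2 times it, then the intrinsics apply), "extrinsics" (4x4, takes a point from camera to world coordinates). Camera axes: x right, y down, z forward; pixel columns grow to the right and rows downward; lengths in m; the calibration is good to about 2 mm. A picture is of the moment at which its call begins. There is no depth.
- job_done(): hands the job in; it is judged then, once.
The state is a dict: "time_s": time; "joint_pos": joint angles; "joint_vel": joint speeds; "tau": joint torques, N m; "tool_pos": TCP position; "eef_rot": TCP orientation; "contact_force": force on the tool from outside, world axes, zero at the start; "torque": the same for the moment, N m; "opening": finger opening in m; "finger_force": force on a finger pad.
Only numpy, scipy, OpenCV 4.12 (cv2) and the standard library are available. Lean on these libraries where they do the work, as an engineer would, in place of code of your own. Each camera call takes 0.05 s, during which the arm holds its last target. There are 200 camera calls.

TASK

Two look-alike black drill cases lean on the wide rack, each with a white paper mark (a bar or a round disc) hidden on its underside. Turn each case over to read its mark before it touches a stand, then set it down gently, leaning on the single stand that bears the same mark: underside facing out, same end down, centred and square, resting fully home on ramp and lip. Leave the other things on the bench alone.

Things in the scene. Friction and masses are not known exactly. Their poses are not given: they have to be found in the camera images.
- case_bar_center (a point): Centre of a flat black drill case: a slab 140 mm long (own x), 95 wide (own y), 28 thick (own z), about 0.25 kg. Own z points out of the lid (three grey ribs), up and outward at the start; own x points down the slope to the foot end, on the lip. The underside, hidden at first, has a white paper bar (80 x 18 mm, long across the case), 25 mm from the middle towards the foot.
- case_disc_center (a point): Centre of a flat black drill case: a slab 140 mm long (own x), 95 wide (own y), 28 thick (own z), about 0.25 kg. Own z points out of the lid (three grey ribs), up and outward at the start; own x points down the slope to the foot end, on the lip. The underside, hidden at first, has a white paper round disc (48 mm across), 25 mm from the middle towards the foot.
- rack: Fixed rack, 230 mm wide, on which both cases lean side by side at the start, 112 mm apart, in either order. Origin, axes, ramp and lip as those of the stands. The upper 60 mm of each case stands free above the ramp, with room for a finger behind.
- stand_bar: Fixed empty stand, 130 mm wide, with a white paper bar (85 x 16 mm) on its front apron. Origin at bench height; x points level out of its front (away from the robot), z up. Ramp 80 mm long, sloping 50 degrees from horizontal, down to +x; corner of ramp and lip at x = +45, z = 30 mm; lip 20 mm high, square to the ramp. Base x = -50 to +115 mm, 10 mm thick; free space behind the ramp.
- stand_bar_seat (a point): Point of stand_bar where the centre of a properly seated case lies: 70 mm up the ramp from the lip and 14 mm out from it (x = 11 mm, z = 93 mm in the stand's frame). Its axes are the stand's.
- stand_disc: Fixed empty stand, 130 mm wide, with a white paper round disc (40 mm) on its front apron. Origin at bench height; x points level out of its front (away from the robot), z up. Ramp 80 mm long, sloping 50 degrees from horizontal, down to +x; corner of ramp and lip at x = +45, z = 30 mm; lip 20 mm high, square to the ramp. Base x = -50 to +115 mm, 10 mm thick; free space behind the ramp.
- stand_disc_seat (a point): Point of stand_disc where the centre of a properly seated case lies: 70 mm up the ramp from the lip and 14 mm out from it (x = 11 mm, z = 93 mm in the stand's frame). Its axes are the stand's.
- tub: Bystander: upright blue plastic tub with grey cap, 74 mm across, 120 mm high, left of the work. Origin under its centre.
- sleeve_box: Bystander: green plastic sleeve box, 150 x 45 x 35 mm, lying beyond the stands. Origin under its centre.
- flat_case: Bystander: flat red tool case, 110 x 190 x 40 mm, lying beyond the rack. Origin under its centre.
- driver: Bystander: screwdriver lying on the right of the work.
There are look-alikes about, which are no part of the job. Leave any blue or yellow look-alike of the part that bears case_disc_center alone.

How it is judged:
On the way, in this order (a step that is already met when the one before it is completed fails the run):
1. one of the cases has been turned over, its underside facing upward by at least 25 degrees (angle between any of case_bar_center, case_disc_center's own z axis and vertical above 2 rad), for 0.2 s.
2. both cases are turned over, underside facing upward by at least 25 degrees (angle between each of case_bar_center, case_disc_center's own z axis and vertical above 2 rad), for 0.2 s.
At the end, for the whole second after the job is handed in: Each case rests released and still on the stand with its own mark: underside out, foot end on the lip, centre within 8 mm (stand x, z) and 22 mm (sideways) of the seat point, square within 0.15 rad, leaning flat on the ramp within 0.12 rad (angle between the y axis of case_bar_center and the y axis of stand_bar, either way round below 0.15 rad and angle between case_bar_center's own z axis and vertical between 2.15 and 2.39 rad and angle between each of case_bar_center, case_disc_center's own x axis and vertical above 2.2 rad and x of case_bar_center in the frame of stand_bar between 0.0027 and 0.0187 m and y of case_bar_center in the frame of stand_bar between -0.022 and 0.022 m and z of case_bar_center in the frame of stand_bar between 0.0846 and 0.1006 m and linear speed of each of case_bar, case_disc below 0.02 m/s and angular speed of each of case_bar, case_disc below 0.1 rad/s and angle between the y axis of case_disc_center and the y axis of stand_disc, either way round below 0.15 rad and angle between case_disc_center's own z axis and vertical between 2.15 and 2.39 rad and x of case_disc_center in the frame of stand_disc between 0.0027 and 0.0187 m and y of case_disc_center in the frame of stand_disc between -0.022 and 0.022 m and z of case_disc_center in the frame of stand_disc between 0.0846 and 0.1006 m); the robot touches nothing.
It fails at once if the case with the bar touches a single stand before it has been turned over ((contact force between case_bar and stand_bar above 0.5 N or contact force between case_bar and stand_disc above 0.5 N) and angle between case_bar_center's own z axis and vertical below 1.6 rad).
It fails at once if the case with the disc touches a single stand before it has been turned over ((contact force between case_disc and stand_bar above 0.5 N or contact force between case_disc and stand_disc above 0.5 N) and angle between case_disc_center's own z axis and vertical below 1.6 rad).
It fails at once if a case is struck or pressed hard on a single stand (over 90 N) (contact force between any of case_bar, case_disc and stand_bar above 90 N or contact force between any of case_bar, case_disc and stand_disc above 90 N).
It fails at once if a case is dropped on a single stand: it strikes it or slides down it at over 0.3 m/s ((contact force between case_bar and stand_bar above 0.5 N and linear speed of case_bar above 0.3 m/s) or (contact force between case_bar and stand_disc above 0.5 N and linear speed of case_bar above 0.3 m/s) or (contact force between case_disc and stand_bar above 0.5 N and linear speed of case_disc above 0.3 m/s) or (contact force between case_disc and stand_disc above 0.5 N and linear speed of case_disc above 0.3 m/s)).
It fails at once if a bystander is moved by more than 30 mm (distance of any of tub, sleeve_box, flat_case, driver from where it was at the start of the episode above 0.03 m).
It also fails if it takes over 64 s, if anything falls off the work surface, if the arm or the gripper's body presses on something with over 40 N, if the wrist force passes 120 N, or if a joint passes its speed limit or range.

## Working session

There is one attempt and no reset: what is moved stays moved. The work goes in short steps, Python scripts to look and compute and a shell command to move; the robot and the scene stay as the last step left them, time stands still between calls to the robot, and variables do not carry over. Pictures are saved under pics/ and viewed, at most 10 in all, crops included, and the job is handed in when it is done.

```bash
ls; mkdir -p pics; python3 - <<'E'
from rig import status, eyes
import cv2, numpy as np
for n in("side","top"):
    f=eyes.grab_frame(n); cv2.imwrite(f"pics/{n}0.png",cv2.resize(f["frame"][:,:,::-1],(800,500),interpolation=cv2.INTER_CUBIC))
    np.set_printoptions(precision=4,suppress=True)
    print(n,f["fx"],f["fy"],f["cx"],f["cy"],f["k1"]);print(f["extrinsics"])
print(status.state())
E
```

```text
pics
side 468.2445931748621 468.2445931748621 326.0556441297937 201.5780594049322 -0.03383219864898424
[[ 0.689  -0.5575  0.4631 -0.1978]
 [-0.7248 -0.5261  0.4448 -0.7205]
 [-0.0043 -0.6421 -0.7666  1.3607]
 [ 0.      0.      0.      1.    ]]
top 371.5812585764722 371.5812585764722 324.2879925925284 205.5708758475773 0.016456111431019618
[[ 0.0197 -0.9978  0.0636  0.4882]
 [-0.9997 -0.0204 -0.0108  0.0197]
 [ 0.012  -0.0634 -0.9979  1.2102]
 [ 0.      0.      0.      1.    ]]
{'time_s': 0.1, 'joint_pos': array([ 0.9067,  0.1815,  1.6079, -0.    ,  1.3538, -0.2063]), 'joint_vel': array([ 0.0003, -0.0016, -0.0022,  0.0002, -0.0019, -0.0013]), 'tau': array([  0.0013, -43.4826, -34.2696,   0.0704,   0.0341,  -0.0001]), 'tool_pos': array([0.2538, 0.5154, 0.2379]), 'eef_rot': array([-3.1401, -0.0003,  2.6838]), 'contact_force': array([-0.4979,  0.6106, -0.2508]), 'torque': array([ 0.0019, -0.0016,  0.0141]), 'finger_force': 0.0, 'opening': 0.08800652900623293}
```

View pics/side0.png

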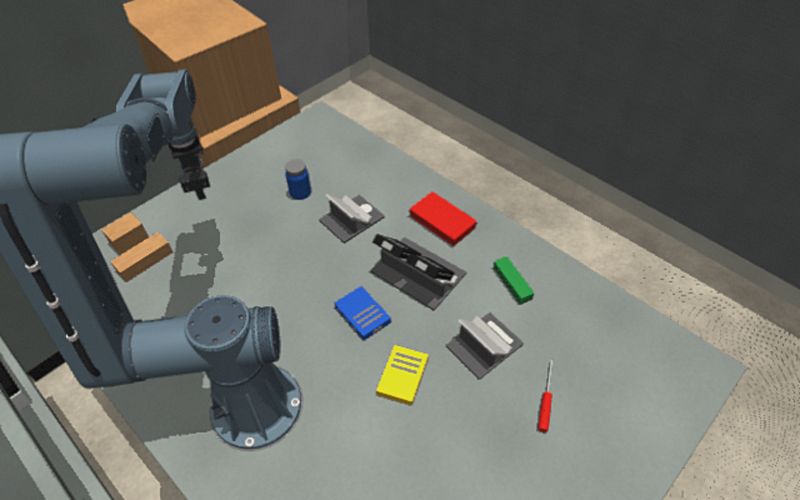

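View pics/top0.png

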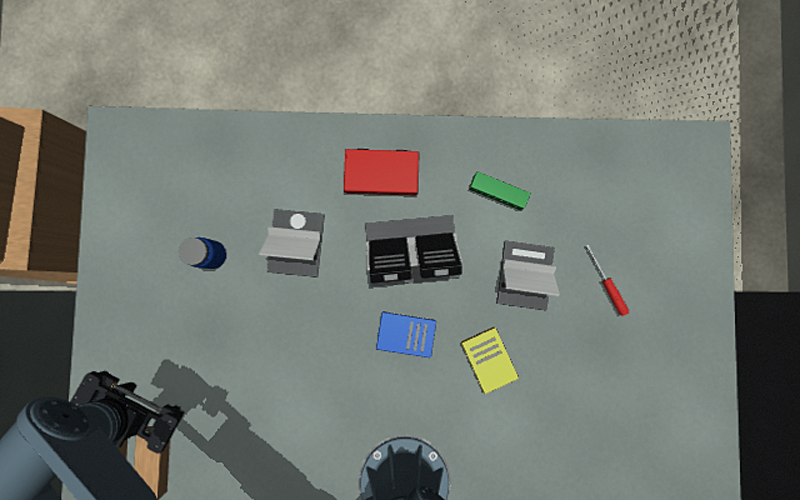

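```bash
python3 - <<'E'
import cv2, numpy as np
from rig import eyes
t=eyes.grab_frame("top")["frame"][:,:,::-1]
s=eyes.grab_frame("side")["frame"][:,:,::-1]
r=lambda im,x0,x1,y0,y1,k:cv2.resize(im[y0:y1,x0:x1],None,fx=k,fy=k,interpolation=cv2.INTER_CUBIC)
A=r(t,204,364,160,240,5);cv2.imwrite("pics/tA.png",np.vstack([r(t,204,304,160,235,4),r(t,364,464,175,250,4)]) )
a=r(t,204,264,163,225,4.8);b=r(t,392,452,188,250,4.8);c=r(t,284,376,165,235,6)
W=np.zeros((600,800,3),np.uint8);W[:a.shape[0],:a.shape[1]]=a;W[300:300+b.shape[0],:b.shape[1]]=b
c=r(t,286,376,168,233,5.5);W[:c.shape[0],300:300+c.shape[1]]=c
cv2.imwrite("pics/z.png",W);print(a.shape,b.shape,c.shape)
E
```

```text
(298, 288, 3) (298, 288, 3) (358, 495, 3)
```

View pics/z.png

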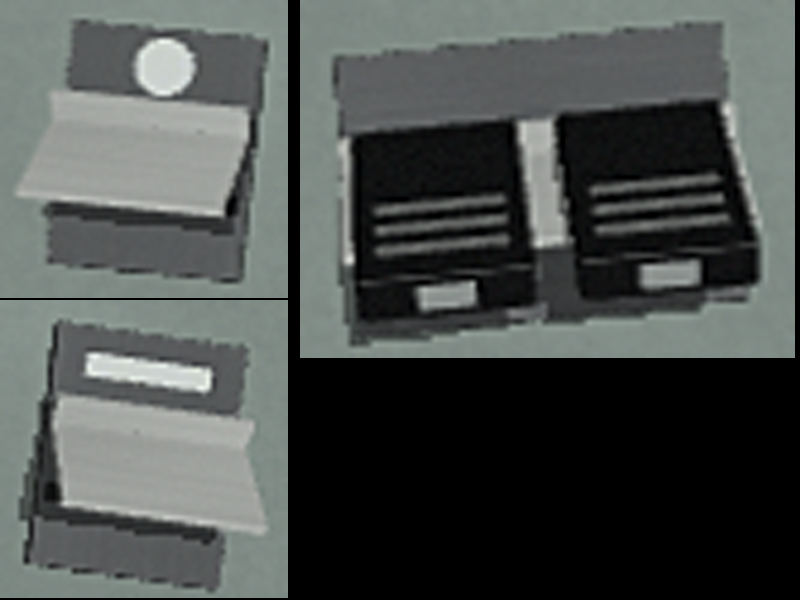

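```bash
cat > h.py <<'E'
import numpy as np, cv2
from scipy.optimize import least_squares
from scipy.spatial.transform import Rotation as Ro
np.set_printoptions(precision=4,suppress=True)
FX,CX,CY,K1=371.58,324.288,205.571,0.016456
TE=np.array([[.0197,-.9978,.0636,.4882],[-.9997,-.0204,-.0108,.0197],[.012,-.0634,-.9979,1.2102],[0,0,0,1]])
def proj(P):
    p=(np.asarray(P)-TE[:3,3])@TE[:3,:3]; s=p[:,:2]/p[:,2:]
    s=s*(1+K1*(s**2).sum(1,keepdims=True)); return s*FX+[CX,CY]
def unz(z,k,o): return (np.array(z,float)+.5)/k-.5+np.array(o)
def w(p,L):
    c,s=np.cos(p[2]),np.sin(p[2]); L=np.array(L)
    return np.c_[p[0]+c*L[:,0]-s*L[:,1],p[1]+s*L[:,0]+c*L[:,1],L[:,2]]
def fit(L,px,p0):
    r=least_squares(lambda p:(proj(w(p,L))-px).ravel(),p0,loss='soft_l1'); return r.x,r.fun.reshape(-1,2)
E
python3 - <<'E'
from h import *
S=[[.115,.065,.01],[.115,-.065,.01],[-.05,-.065,.01],[-.05,.065,.01],[-.0064,.065,.0913],[-.0064,-.065,.0913]]
d=unz([(75,20),(268,40),(242,282),(47,262),(17,195),(223,214)],4.8,(204,163))
b=unz([(57,20),(247,48),(218,290),(28,262),(65,200),(265,232)],4.8,(392,188))
for px in(d,b):
    x,r=fit(S,px,[.55,0,0]);print(x,r.round(1).tolist())
R=[[.115,.115,.01],[.115,-.115,.01],[-.05,.115,.01]]
px=unz([(35,58),(423,22),(52,343)],5.5,(286,168))
x,r=fit(R,px,[.55,0,0]);print('rack',x,r.round(1).tolist())
# cases: lid foot L,R ; lid top L,R ; under top L,R
c50,s50=np.cos(np.radians(50)),np.sin(np.radians(50))
def C(u,y,n): return [.045-u*c50+n*s50,y,.03+u*s50+n*c50]
h=.0475
L=[C(0,h,.028),C(0,-h,.028),C(.14,h,.028),C(.14,-h,.028),C(.14,h,0),C(.14,-h,0)]
for q in([(53,135),(217,122),(58,278),(232,265),(58,318),(235,303)],[(257,115),(418,102),(277,265),(457,245),(283,298),(460,278)]):
    p,r=fit(L,unz(q,5.5,(286,168)),[.55,0,0]);print('case frame',p,r.round(1).tolist())
    c,s=np.cos(x[2]),np.sin(x[2]);e=p[:2]-x[:2];print(' in rack',c*e[0]+s*e[1],-s*e[0]+c*e[1],p[2]-x[2])
E
```

```text
[ 0.5631  0.2939 -0.0785] [[0.0, 0.3], [-0.2, 0.1], [-0.4, 0.3], [-0.1, 0.5], [0.1, -0.8], [0.4, -0.5]]
[ 0.4921 -0.3006 -0.1222] [[0.1, 0.2], [0.2, 0.1], [0.1, 0.2], [-0.4, 0.3], [-0.6, -0.2], [0.6, -0.7]]
rack [ 0.5493 -0.0122  0.1075] [[-0.3, 0.2], [-0.4, 0.7], [0.8, -1.0]]
case frame [0.5453 0.0459 0.1012] [[-0.2, -1.3], [0.2, -1.3], [-1.2, 0.3], [0.6, -0.0], [-0.2, 0.7], [0.5, 0.7]]
 in rack 0.0022848037798424356 0.058195035413095696 -0.006383015596696823
case frame [ 0.5575 -0.0701  0.1192] [[-0.6, -0.4], [0.1, -1.0], [0.2, -0.5], [0.6, -0.2], [-0.5, 1.1], [0.1, 1.5]]
 in rack 0.0019460525167765384 -0.05847393201398572 0.011707821587405284
```

```bash
cat >> h.py <<'E'
def Rt(yaw,sgn=1,tilt=50):
    a=np.radians(tilt); z=np.array([np.cos(a),0,-np.sin(a)]); n=np.array([np.sin(a),0,np.cos(a)])*sgn
    return Ro.from_euler('z',yaw).as_matrix()@np.c_[np.cross(n,z),n,z]
def wrist(R,j1,s):
    A=Ro.from_euler('ZY',[j1,s]).as_matrix().T@R@Ro.from_euler('z',-np.pi/2).as_matrix()
    j5=np.arccos(A[2,2]); return np.arctan2(A[1,2],A[0,2]),j5,np.arctan2(A[2,1],-A[2,0])
def delta(st,P,R,tcp=None):
    "rows values from current measured pose to TCP position P, rotation R: rotvec (tool axes), shift cm (tool axes)"
    R0=Ro.from_euler('xyz',st['eef_rot']).as_matrix()
    return Ro.from_matrix(R0.T@R).as_rotvec(), R0.T@(np.array(P)-st['tool_pos'])*100
E
python3 - <<'E'
from h import *
from rig import status
q=status.state()
print(wrist(Ro.from_euler('xyz',q['eef_rot']).as_matrix(),q['joint_pos'][0],q['joint_pos'][1:3].sum()))
for nm,yaw,az in(('L',.107,.1),('R',.107,-.18),('disc',-.0785,.68),('bar',-.122,-.77)):
  for s in(1.8,2.1,2.3):
    print(nm,s,[np.round(wrist(Rt(yaw,g),az,s),2) for g in(1,-1)])
# grasp pose for left case: case frame, TCP at u along ramp, n
c50,s50=np.cos(np.radians(50)),np.sin(np.radians(50))
def C(u,y,n): return np.array([[.045-u*c50+n*s50,y,.03+u*s50+n*c50]])
for nm,p in(('L',[.5475,.045,.105]),('R',[.555,-.068,.11])):
  for u in(.2,.096):
    P=w(p,C(u,0,.014))[0]; print(nm,u,P,*delta(q,P,Rt(p[2])))
E
```

```text
(np.float64(3.295951068510504e-05), np.float64(1.3538216228208422), np.float64(-0.20631529567131707))
L 1.8 [array([ 0.01,  0.64, -0.01]), array([0.01, 0.64, 3.13])]
L 2.1 [array([ 0.01,  0.34, -0.02]), array([0.01, 0.34, 3.12])]
L 2.3 [array([ 0.03,  0.14, -0.04]), array([0.03, 0.14, 3.11])]
R 1.8 [array([ 0.29,  0.68, -0.45]), array([0.29, 0.68, 2.69])]
R 2.1 [array([ 0.48,  0.41, -0.67]), array([0.48, 0.41, 2.47])]
R 2.3 [array([ 0.85,  0.25, -1.06]), array([0.85, 0.25, 2.09])]
disc 1.8 [array([-0.6 ,  0.89,  1.04]), array([-0.6 ,  0.89, -2.1 ])]
disc 2.1 [array([-0.8 ,  0.66,  1.31]), array([-0.8 ,  0.66, -1.83])]
disc 2.3 [array([-1.04,  0.54,  1.6 ]), array([-1.04,  0.54, -1.54])]
bar 1.8 [array([ 0.55,  0.83, -0.92]), array([0.55, 0.83, 2.22])]
bar 2.1 [array([ 0.77,  0.59, -1.2 ]), array([0.77, 0.59, 1.94])]
bar 2.3 [array([ 1.04,  0.47, -1.51]), array([1.04, 0.47, 1.63])]
L 0.2 [0.4751 0.0374 0.1922] [-0.6381 -0.3511  0.9655] [-40.9748 -33.1176   4.621 ]
L 0.096 [0.5415 0.0444 0.1125] [-0.6381 -0.3511  0.9655] [-46.631  -29.5429  12.5827]
R 0.2 [ 0.4826 -0.076   0.1922] [-0.6387 -0.3494  0.9608] [-46.6609 -42.9536   4.6298]
R 0.096 [ 0.5491 -0.0687  0.1125] [-0.6387 -0.3494  0.9608] [-52.2991 -39.3506  12.5915]
```

```bash
python3 -m crank '[[[-0.638,-0.351,0.966,-41,-33.1,4.6,6],[-0.638,-0.351,0.966,-41,-33.1,4.6,6],[-0.638,-0.351,0.966,-41,-33.1,4.6,6],[-0.638,-0.351,0.966,-41,-33.1,4.6,6],[-0.638,-0.351,0.966,-41,-33.1,4.6,6],[-0.638,-0.351,0.966,-41,-33.1,4.6,6],[-0.638,-0.351,0.966,-41,-33.1,4.6,6],[-0.638,-0.351,0.966,-41,-33.1,4.6,6],[-0.638,-0.351,0.966,-41,-33.1,4.6,6],[-0.638,-0.351,0.966,-41,-33.1,4.6,6],[-0.638,-0.351,0.966,-41,-33.1,4.6,6],[-0.638,-0.351,0.966,-41,-33.1,4.6,6],[-0.638,-0.351,0.966,-41,-33.1,4.6,6],[-0.638,-0.351,0.966,-41,-33.1,4.6,6],[-0.638,-0.351,0.966,-41,-33.1,4.6,6]]]' 30
cat > go.py <<'E'
import sys
from h import *
from rig import status
c50,s50=np.cos(np.radians(50)),np.sin(np.radians(50))
def C(u,y,n): return np.array([[.045-u*c50+n*s50,y,.03+u*s50+n*c50]])
F={'L':[.5475,.045,.105],'R':[.555,-.068,.11],'disc':[.5631,.2939,-.0785],'bar':[.4921,-.3006,-.1222]}
def go(nm,u,y=0,n=.014,sgn=1,up=0,yaw=0):
    p=F[nm]; P=w(p,C(u,y,n))[0]+[0,0,up]; r,s=delta(status.state(),P,Rt(p[2]+yaw,sgn)); print(nm,u,P,'rot',r,'shift',s)
def info():
    q=status.state(); print('j',q['joint_pos'],'tcp',q['tool_pos'],'t',q['time_s'],'f',q['contact_force'],'op',q['opening'],q['finger_force'])
    return q
E
python3 - <<'E'
from go import *
info(); go('L',.2); go('L',.096)
E
```

```text
time_s: 1.7
tool_pos: [0.475, 0.0388, 0.1924]
eef_rot: [2.444, -0.001, 1.677]
contact_force: [0.4, 1.0, -0.4]
opening: 0.0599
finger_force: 0.0
j [-0.3775 -0.4541  2.4183  0.549   0.6114 -0.846 ] tcp [0.475  0.0388 0.1924] t 1.7 f [ 0.3857  1.0043 -0.3985] op 0.059872499529817914 0.0
L 0.2 [0.4751 0.0374 0.1922] rot [-0.0001 -0.0016 -0.0002] shift [-0.1389 -0.0181  0.0049]
L 0.096 [0.5415 0.0444 0.1125] rot [-0.0001 -0.0016 -0.0002] shift [-0.1552 -0.0165 10.4049]
```

```bash
python3 -m crank '[[[0,0,0,-0.15,0,2,6],[0,0,0,-0.15,0,4,6],[0,0,0,-0.15,0,6,6],[0,0,0,-0.15,0,8,6],[0,0,0,-0.15,0,9.5,6],[0,0,0,-0.15,0,10.4,6],[0,0,0,-0.15,0,10.4,6],[0,0,0,-0.15,0,10.4,6]]]'
python3 - <<'E'
from go import *
import cv2; from rig import eyes
info()
f=eyes.grab_frame("top")["frame"][150:250,270:390,::-1]; g=eyes.grab_frame("side")["frame"][150:270,250:400,::-1]
cv2.imwrite("pics/g1.png",np.hstack([cv2.resize(f,(400,333),interpolation=2),cv2.resize(g,(400,333),interpolation=2)]))
E
```

```text
time_s: 2.5
tool_pos: [0.5418, 0.0447, 0.113]
eef_rot: [2.443, -0.001, 1.678]
contact_force: [-0.3, -0.2, -0.0]
opening: 0.0604
finger_force: 0.0
j [-0.283  -0.028   2.3075  0.8997  0.3185 -1.1786] tcp [0.5418 0.0447 0.113 ] t 2.5 f [-0.2595 -0.2206 -0.0046] op 0.060435194385323354 0.0
```

View pics/g1.png

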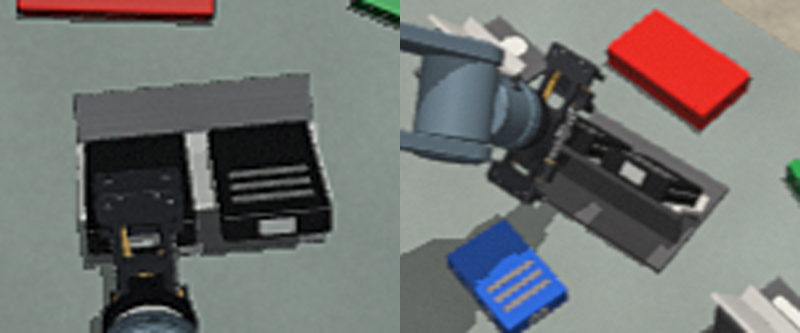

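```bash
python3 -m crank '[[[0,0,0,0,0,0,1],[0,0,0,0,0,0,1],[0,0,0,0,0,0,1],[0,0,0,0,0,0,1],[0,0,0,0,0,0,1],[0,0,0,0,0,0,1],[0,0,0,0,0,0,1],[0,0,0,0,0,0,1]]]' 40
python3 - <<'E'
from go import *
info()
E
```

```text
time_s: 3.4
tool_pos: [0.5421, 0.0432, 0.1131]
eef_rot: [2.443, -0.001, 1.675]
contact_force: [-5.9, -1.4, 5.9]
opening: 0.0276
finger_force: 39.9
j [-0.2856 -0.0275  2.3073  0.9012  0.318  -1.1804] tcp [0.5421 0.0432 0.1131] t 3.4 f [-5.947  -1.4087  5.9472] op 0.027585546307146006 39.87718249030877
```

```bash
python3 -m crank '[[[0,0,0,0,0.1,-0.5,1],[0,0,0,0,0.3,-1.5,1],[0,0,0,0,0.5,-3,1],[0,0,0,0,0.5,-5,1],[0,0,0,0,3,-8,1],[0,0,0,0,6,-11.5,1],[0,0,0,0,9.6,-15.5,1],[0,0,0,0,9.6,-15.5,1],[0,0,1.5,0,9.6,-15.5,1],[0,0,1.5,0,9.6,-15.5,1],[0,0,1.5,0,9.6,-15.5,1],[0,0,1.5,0,9.6,-15.5,1],[0,0,1.5,0,9.6,-15.5,1],[0,0,1.5,0,9.6,-15.5,1],[0,0,1.5,0,9.6,-15.5,1],[0,0,1.5,0,9.6,-15.5,1],[0,0,1.5,0,9.6,-15.5,1],[0,0,1.5,0,9.6,-15.5,1],[0,0,1.5,0,9.6,-15.5,1],[0,0,1.5,0,9.6,-15.5,1]]]'
python3 - <<'E'
from go import *
info(); go('L',.146,n=.019,up=.15,sgn=-1)
E
```

```text
time_s: 5.4
tool_pos: [0.5156, 0.0406, 0.292]
eef_rot: [3.082, -0.694, 0.201]
contact_force: [0.1, -0.8, -3.0]
opening: 0.0278
finger_force: 39.9
j [-0.3194 -0.4656  2.2119  0.3856  0.7829  0.8832] tcp [0.5156 0.0406 0.292 ] t 5.4 f [ 0.0724 -0.8478 -3.0222] op 0.027786241452716992 39.88023348560091
L 0.146 [0.5134 0.0414 0.3041] rot [0.0004 0.0025 1.6443] shift [ 0.6183 -0.064  -1.0635]
```

```bash
python3 -m crank '[[[0,0,1.64,0,0,0,1],[0,0,1.64,0,0,0,1],[0,0,1.64,0,0,0,1],[0,0,1.64,0,0,0,1],[0,0,1.64,0,0,0,1],[0,0,1.64,0,0,0,1],[0,0,1.64,0,0,0,1],[0,0,1.64,0,0,0,1],[0,0,1.64,0,0,0,1],[0,0,1.64,0,0,0,1],[0,0,1.64,0,0,0,1],[0,0,1.64,0,0,0,1],[0,0,1.64,0,0,0,1],[0,0,1.64,0,0,0,1],[0,0,1.64,0,0,0,1],[0,0,1.64,0,0,0,1]]]'
python3 - <<'E'
from go import *
import cv2; from rig import eyes
info(); F_=eyes.grab_frame("top")["frame"]; cv2.imwrite("pics/f1raw.png",F_[:,:,::-1])
q=status.state(); print(proj([q['tool_pos']]))
f=F_[130:260,240:400,::-1]
cv2.imwrite("pics/f1.png",cv2.resize(f,(720,585),interpolation=2))
E
```

```text
time_s: 7.0
tool_pos: [0.5163, 0.0404, 0.2935]
eef_rot: [-2.443, -0.001, -1.464]
contact_force: [-0.4, 0.3, -3.2]
opening: 0.0275
finger_force: 39.9
j [-0.3194 -0.4667  2.2104  0.3856  0.7828  2.5263] tcp [0.5163 0.0404 0.2935] t 7.0 f [-0.3995  0.3367 -3.1827] op 0.027517896383430936 39.879836536129005
[[311.6824 217.6131]]
```

View pics/f1.png

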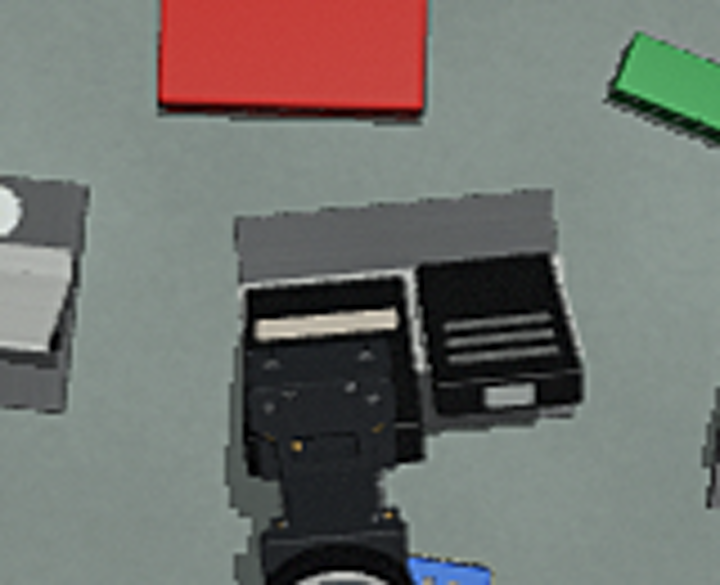

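```bash
cat >> h.py <<'E'
def hand(q,pts,px):
    "pts: (lateral from case centre along tool x, distance back from foot) on underside face; fit d (TCP->foot), lat (centre in tool x), ang"
    R0=Ro.from_euler('xyz',q['eef_rot']).as_matrix(); pts=np.array(pts)
    def W(p):
        l,s=pts[:,0],-pts[:,1]+.07; c,si=np.cos(p[2]),np.sin(p[2])
        X=p[1]+c*l-si*s; Z=p[0]-.07+si*l+c*s
        return q['tool_pos']+np.c_[X,np.full(len(X),-.014),Z]@R0.T
    r=least_squares(lambda p:(proj(W(p))-px).ravel(),[.096,0,0]); return r.x,r.fun.reshape(-1,2)
E
python3 - <<'E'
from go import *
q=status.state()
# tool x points right (-Y)?  
print(Ro.from_euler('xyz',q['eef_rot']).as_matrix())
px=unz([(247,290),(405,278),(256,328),(397,320)],4.5,(240,130))
for k in (1,-1):
    print(hand(q,[(-.0475*k,0),(.0475*k,0),(-.04*k,.045),(.04*k,.045)],px))
go('bar',.18,sgn=-1,up=.1); go('bar',.106,sgn=-1)
E
```

```text
[[ 0.1063 -0.7613  0.6397]
 [-0.9943 -0.0819  0.0678]
 [ 0.0007 -0.6432 -0.7657]]
(array([ 0.0905,  0.0033, -0.0305]), array([[-0.4068, -0.6948],
       [ 0.3827, -0.4766],
       [-0.0201,  0.695 ],
       [ 0.0361,  0.3377]]))
(array([ 0.187 ,  0.0045, -3.1357]), array([[ -0.6295,   9.3559],
       [  1.4499,   8.6981],
       [  0.1288,  -9.3278],
       [ -1.0382, -10.2283]]))
bar 0.18 [ 0.4326 -0.2933  0.2769] rot [-0.0007  0.1465  0.1756] shift [32.283  10.1729 -6.3431]
bar 0.106 [ 0.4798 -0.2991  0.1202] rot [-0.0007  0.1465  0.1756] shift [33.3499 16.705   8.6345]
```

```bash
python3 - <<'E'
from go import *
go('bar',.20,y=.003,n=.04,sgn=-1)
E
```

```text
bar 0.2 [ 0.4399 -0.2912  0.2089] rot [-0.0007  0.1465  0.1756] shift [32.1459 13.966  -0.653 ]
```

```bash
python3 -m crank '[[[0,0.127,0.176,3,1,0,1],[0,0.127,0.176,7,2,0,1],[0,0.127,0.176,11,4,0,1],[0,0.127,0.176,15,6,0,1],[0,0.127,0.176,19,8,0,1],[0,0.127,0.176,23,10,-0.2,1],[0,0.127,0.176,26,11.5,-0.4,1],[0,0.127,0.176,29,13,-0.5,1],[0,0.127,0.176,31,13.7,-0.6,1],[0,0.127,0.176,32,14,-0.65,1],[0,0.127,0.176,32.1,14,-0.65,1],[0,0.127,0.176,32.1,14,-0.65,1],[0,0.127,0.176,32.1,14,-0.65,1],[0,0.127,0.176,32.1,14,-0.65,1]]]'
python3 - <<'E'
from go import *
import cv2; from rig import eyes
q=info(); F_=eyes.grab_frame("top")["frame"]
print(proj([q['tool_pos']])); go('bar',.20,y=.003,n=.04,sgn=-1)
cv2.imwrite("pics/f2.png",cv2.resize(F_[170:270,380:480,::-1],(600,600),interpolation=2))
E
```

```text
time_s: 8.45
tool_pos: [0.4398, -0.2896, 0.2087]
eef_rot: [-2.444, 0.015, -1.68]
contact_force: [-0.9, 0.6, -2.6]
opening: 0.0276
finger_force: 39.9
j [-1.1763 -0.1993  2.2076  0.786   0.9321  1.659 ] tcp [ 0.4398 -0.2896  0.2087] t 8.45 f [-0.926   0.6285 -2.551 ] op 0.027608414676843065 39.87991366710048
[[434.5789 249.5352]]
bar 0.2 [ 0.4399 -0.2912  0.2089] rot [0.0009 0.02   0.0003] shift [ 0.1432 -0.0366  0.0053]
```

View pics/f2.png

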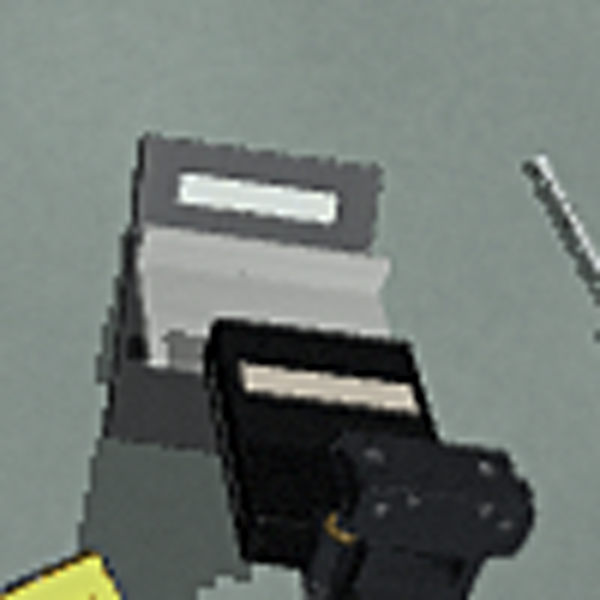

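```bash
python3 - <<'E'
from go import *
q=status.state()
px=unz([(218,322),(412,343),(242,377),(416,400)],6,(380,170))
print(hand(q,[(-.0475,0),(.0475,0),(-.04,.045),(.04,.045)],px))
for u,n in((.12,.03),(.1,.017),(.092,.0145)): go('bar',u,y=.004,n=n,sgn=-1)
E
```

```text
(array([ 0.0905,  0.004 , -0.0022]), array([[-0.4762, -0.9032],
       [ 0.037 , -0.0576],
       [ 0.3951,  0.4621],
       [ 0.0364,  0.4126]]))
bar 0.12 [ 0.4835 -0.2955  0.1412] rot [0.0009 0.02   0.0003] shift [0.2028 0.956  8.0066]
bar 0.1 [ 0.4864 -0.2959  0.1175] rot [0.0009 0.02   0.0003] shift [ 0.2425  2.2541 10.0074]
bar 0.092 [ 0.4896 -0.2963  0.1098] rot [0.0009 0.02   0.0003] shift [ 0.2584  2.5034 10.8075]
```

```bash
python3 -m crank '[[[0,0.01,0,0.2,0.3,2,1],[0,0.01,0,0.2,0.6,4.5,1],[0,0.01,0,0.2,0.9,7,1],[0,0.01,0,0.2,1.3,8.5,1],[0,0.01,0,0.2,1.7,9.5,1],[0,0.01,0,0.2,2,10,1],[0,0.01,0,0.2,2.2,10.2,1],[0,0.01,0,0.2,2.3,10.4,1],[0,0.01,0,0.2,2.3,10.4,1],[0,0.01,0,0.2,2.3,10.4,1]]]'
python3 - <<'E'
from go import *
q=info();go('bar',.092,y=.004,n=.0145,sgn=-1)
E
```

```text
time_s: 9.5
tool_pos: [0.4882, -0.297, 0.1145]
eef_rot: [-2.444, 0.007, -1.688]
contact_force: [-0.3, 0.2, -2.6]
opening: 0.0277
finger_force: 39.9
j [-1.06    0.0971  2.1721  0.9848  0.6786  1.4669] tcp [ 0.4882 -0.297   0.1145] t 9.5 f [-0.3217  0.1643 -2.634 ] op 0.027675984622547743 39.8798869602615
bar 0.092 [ 0.4896 -0.2963  0.1098] rot [ 0.0006  0.0086 -0.001 ] shift [-0.0856  0.2054  0.4466]
```

```bash
python3 -m crank '[[[0,0,0,0,0.05,0.1,1],[0,0,0,0,0.05,0.2,1],[0,0,0,0,0.05,0.3,1],[0,0,0,0,0.1,0.4,1],[0,0,0,0,0.1,0.5,1],[0,0,0,0,0.1,0.5,1]]]'
python3 -m crank '[[[0,0,0,0,0.05,0.05,1],[0,0,0,0,0.1,0.1,1],[0,0,0,0,0.1,0.1,1]]]'
```

```text
time_s: 10.1
tool_pos: [0.4904, -0.2973, 0.1118]
eef_rot: [-2.443, 0.006, -1.686]
contact_force: [-36.1, 12.2, 35.1]
opening: 0.0274
finger_force: 40.0
time_s: 10.4
tool_pos: [0.4907, -0.2976, 0.1112]
eef_rot: [-2.441, 0.005, -1.686]
contact_force: [-38.3, 14.0, 40.7]
opening: 0.0275
finger_force: 40.0
```

```bash
python3 -m crank '[[[0,0,0,0,0,-0.1,1],[0,0,0,0,0,-0.2,1],[0,0,0,0,0,-0.3,1],[0,0,0,0,0,-0.35,1],[0,0,0,0,0,-0.35,1]]]'
python3 - <<'E'
from go import *
q=info();p=F['bar']
e=w([0,0,-p[2]],[q['tool_pos']-[p[0],p[1],0]])
l=np.array(e[0])-0; c,s=np.cos(p[2]),np.sin(p[2]);d=q['tool_pos'][:2]-p[:2];x=c*d[0]+s*d[1];y=-s*d[0]+c*d[1];z=q['tool_pos'][2]
print('u',-(x-.045)*c50+(z-.03)*s50,'n',(x-.045)*s50+(z-.03)*c50,'y',y)
E
```

```text
time_s: 10.9
tool_pos: [0.4893, -0.2975, 0.112]
eef_rot: [-2.442, 0.007, -1.688]
contact_force: [3.8, -0.6, 2.8]
opening: 0.028
finger_force: 40.0
j [-1.0589  0.1056  2.1709  0.9953  0.6738  1.4554] tcp [ 0.4893 -0.2975  0.112 ] t 10.9 f [ 3.7848 -0.553   2.7755] op 0.027989722755874462 39.998274464160204
u 0.093781457352915 n 0.015777511097122665 y 0.002777402480507789
```

```bash
python3 -m crank '[[[0,0,0,0,0,0,3.2],[0,0,0,0,0,0,3.8],[0,0,0,0,0,0,4.5],[0,0,0,0,0,0,5.5],[0,0,0,0,0,0,6],[0,0,0,0,0,0,6],[0,0,0,0,0,-1.5,6],[0,0,0,0,0,-4,6],[0,0,0,0,0,-7,6],[0,0,0,0,0,-10,6],[0,0,0,0,-4,-13,6],[0,0,0,0,-8,-18,6],[0,0,0,0,-8,-18,6],[0,0,0,0,-8,-18,6]]]'
python3 - <<'E'
from go import *
import cv2; from rig import eyes
q=info(); F_=eyes.grab_frame("top")["frame"]
cv2.imwrite("pics/f3.png",np.hstack([cv2.resize(F_[180:260,380:460,::-1],(480,480),interpolation=2),cv2.resize(eyes.grab_frame("side")["frame"][230:310,340:420,::-1],(320,320),interpolation=2).repeat(1,0)[:320].copy() if 0 else np.vstack([cv2.resize(eyes.grab_frame("side")["frame"][230:310,340:420,::-1],(320,320),interpolation=2),np.zeros((160,320,3),np.uint8)])]))
go('R',.2,n=.014,up=.1,sgn=1);go('R',.2,sgn=1)
E
```

```text
time_s: 12.3
tool_pos: [0.4347, -0.2929, 0.3032]
eef_rot: [-2.442, 0.003, -1.688]
contact_force: [-0.4, -0.0, -0.4]
opening: 0.0603
finger_force: 0.0
j [-1.1891 -0.3487  2.115   0.687   1.105   1.8371] tcp [ 0.4347 -0.2929  0.3032] t 12.3 f [-0.3822 -0.0151 -0.3896] op 0.06030354740386868 0.0
R 0.2 [ 0.4826 -0.076   0.2922] rot [-0.2055 -0.0019  2.9547] shift [-21.926   -1.2475   2.1397]
R 0.2 [ 0.4826 -0.076   0.1922] rot [-0.2055 -0.0019  2.9547] shift [-21.833    5.1622   9.8148]
```

View pics/f3.png

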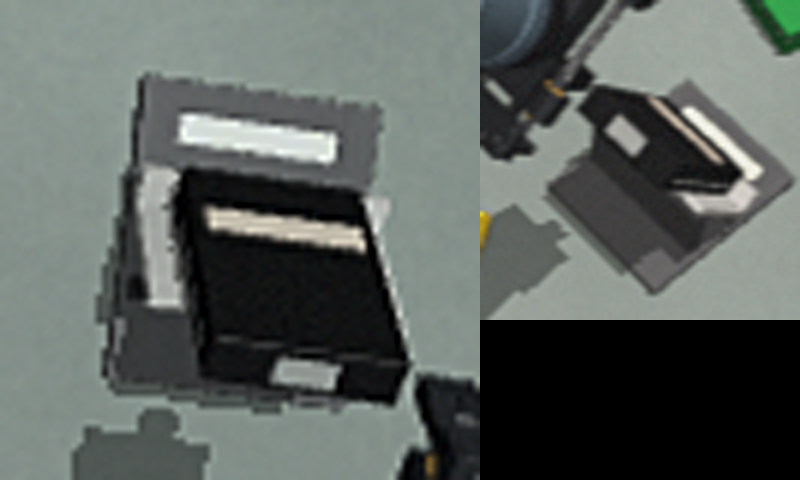

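```bash
cat >> go.py <<'E'
def seat(nm,q,k,o):
    h=.0475
    L=np.vstack([C(0,h,.028),C(0,-h,.028),C(.14,h,.028),C(.14,-h,.028)])
    p,r=fit(L,unz(q,k,o),F[nm]); f=F[nm]; c,s=np.cos(f[2]),np.sin(f[2]); e=p[:2]-f[:2]
    print('seat err x,y,yaw',c*e[0]+s*e[1],-s*e[0]+c*e[1],p[2]-f[2],r.round(1).tolist())
E
python3 - <<'E'
from go import *
seat('bar',[(182,172),(362,190),(208,340),(408,365)],6,(380,180))
E
```

```text
seat err x,y,yaw -0.0010872635402767272 0.0009568544290961751 -1.715680813338394e-05 [[-0.4, -1.1], [-0.4, 0.2], [0.4, -0.0], [0.3, 0.6]]
```

```bash
python3 - <<'E'
from go import *
go('R',.2,sgn=-1); go('R',.096,sgn=-1)
E
```

```text
R 0.2 [ 0.4826 -0.076   0.1922] rot [ 0.0013 -0.1385 -0.1799] shift [-21.833    5.1622   9.8148]
R 0.096 [ 0.5491 -0.0687  0.1125] rot [ 0.0013 -0.1385 -0.1799] shift [-23.262    5.2781  20.1155]
```

```bash
python3 -m crank '[[[0,-0.139,-0.18,-4,1,1.8,6],[0,-0.139,-0.18,-8,2,3.6,6],[0,-0.139,-0.18,-12,3,5.4,6],[0,-0.139,-0.18,-16,4,7.2,6],[0,-0.139,-0.18,-20,5,8.5,6],[0,-0.139,-0.18,-21.8,5.2,9.8,6],[0,-0.139,-0.18,-21.8,5.2,9.8,6],[0,-0.139,-0.18,-21.8,5.2,9.8,6],[0,-0.139,-0.18,-21.8,5.2,9.8,6]]]'
python3 - <<'E'
from go import *
info();go('R',.2,sgn=-1); go('R',.096,sgn=-1)
E
```

```text
time_s: 13.3
tool_pos: [0.4826, -0.078, 0.1932]
eef_rot: [-2.444, -0.001, -1.462]
contact_force: [0.0, -0.4, 0.9]
opening: 0.0597
finger_force: 0.0
j [-0.7401 -0.3646  2.3622  0.7451  0.7899  1.8488] tcp [ 0.4826 -0.078   0.1932] t 13.3 f [ 0.0448 -0.4161  0.938 ] op 0.059702670885502206 0.0
R 0.2 [ 0.4826 -0.076   0.1922] rot [ 0.001  -0.0012 -0.0002] shift [-0.1996  0.0413  0.0908]
R 0.096 [ 0.5491 -0.0687  0.1125] rot [ 0.001  -0.0012 -0.0002] shift [-0.2119  0.0313 10.4908]
```

```bash
python3 -m crank '[[[0,0,0,-0.2,0,2,6],[0,0,0,-0.2,0,4,6],[0,0,0,-0.2,0,6,6],[0,0,0,-0.2,0,8,6],[0,0,0,-0.2,0,9.5,6],[0,0,0,-0.2,0,10.4,6],[0,0,0,-0.2,0,10.4,6],[0,0,0,-0.2,0,10.4,1],[0,0,0,-0.2,0,10.4,1],[0,0,0,-0.2,0,10.4,1],[0,0,0,-0.2,0,10.4,1],[0,0,0,-0.2,0,10.4,1],[0,0,0,-0.2,0,10.4,1],[0,0,0,-0.2,0,10.4,1],[0,0,0,-0.2,0,10.4,1]]]'
python3 - <<'E'
from go import *
info()
E
```

```text
time_s: 14.8
tool_pos: [0.5504, -0.0682, 0.1158]
eef_rot: [-2.44, -0.003, -1.46]
contact_force: [1.1, 1.8, 5.8]
opening: 0.0282
finger_force: 40.0
j [-0.5823  0.0111  2.2626  1.0043  0.5082  1.6337] tcp [ 0.5504 -0.0682  0.1158] t 14.8 f [1.1209 1.7766 5.8491] op 0.028157074113723406 39.972448806584
```

```bash
python3 -m crank '[[[0,0,0,0,-0.1,-0.5,1],[0,0,0,0,-0.3,-1.5,1],[0,0,0,0,-0.5,-3,1],[0,0,0,0,-0.5,-5,1],[0,0,0,0,-3,-8,1],[0,0,0,0,-6,-11.5,1],[0,0,0,0,-9.6,-15.5,1],[0,0,0,0,-9.6,-15.5,1],[0,0,-1.5,0,-9.6,-15.5,1],[0,0,-1.5,0,-9.6,-15.5,1],[0,0,-1.5,0,-9.6,-15.5,1],[0,0,-1.5,0,-9.6,-15.5,1],[0,0,-1.5,0,-9.6,-15.5,1],[0,0,-1.5,0,-9.6,-15.5,1],[0,0,-1.5,0,-9.6,-15.5,1],[0,0,-1.5,0,-9.6,-15.5,1],[0,0,-1.5,0,-9.6,-15.5,1],[0,0,-1.5,0,-9.6,-15.5,1],[0,0,-1.5,0,-9.6,-15.5,1],[0,0,-1.5,0,-9.6,-15.5,1]]]'
python3 - <<'E'
from go import *
info(); go('R',.146,n=.019,up=.15,sgn=1)
E
```

```text
time_s: 16.8
tool_pos: [0.5224, -0.0701, 0.2929]
eef_rot: [-3.079, -0.694, 0.013]
contact_force: [0.3, 0.5, -2.3]
opening: 0.0276
finger_force: 39.9
j [-0.6345 -0.4044  2.1718  0.5821  0.9119  0.6469] tcp [ 0.5224 -0.0701  0.2929] t 16.8 f [ 0.2548  0.4838 -2.3037] op 0.027580775707707565 39.946951271922444
R 0.146 [ 0.5209 -0.0718  0.3041] rot [-0.0017  0.0015 -1.6454] shift [ 0.5957  0.1004 -0.9626]
```

```bash
python3 -m crank '[[[0,0,-1.645,0,0,0,1],[0,0,-1.645,0,0,0,1],[0,0,-1.645,0,0,0,1],[0,0,-1.645,0,0,0,1],[0,0,-1.645,0,0,0,1],[0,0,-1.645,0,0,0,1],[0,0,-1.645,0,0,0,1],[0,0,-1.645,0,0,0,1],[0,0,-1.645,0,0,0,1],[0,0,-1.645,0,0,0,1],[0,0,-1.645,0,0,0,1],[0,0,-1.645,0,0,0,1],[0,0,-1.645,0,0,0,1],[0,0,-1.645,0,0,0,1],[0,0,-1.645,0,0,0,1],[0,0,-1.645,0,0,0,1]]]'
python3 - <<'E'
from go import *
info(); go('disc',.2,y=0,n=.07,sgn=1)
E
```

```text
time_s: 18.4
tool_pos: [0.523, -0.0705, 0.2941]
eef_rot: [2.444, 0.002, 1.682]
contact_force: [0.2, 0.1, -4.0]
opening: 0.0277
finger_force: 40.0
j [-0.6344 -0.4048  2.1702  0.5823  0.9118 -1.0006] tcp [ 0.523  -0.0705  0.2941] t 18.4 f [ 0.2089  0.1215 -4.0388] op 0.027651174772601775 39.960056937416084
disc 0.2 [0.5333 0.2962 0.2282] rot [-0.0001 -0.1204  0.1473] shift [36.3464 -0.2658  8.265 ]
```

```bash
python3 -m crank '[[[0,-0.12,0.147,3,0,0.5,1],[0,-0.12,0.147,7,0,1.2,1],[0,-0.12,0.147,11,0,2,1],[0,-0.12,0.147,15,0,3,1],[0,-0.12,0.147,19,0,4,1],[0,-0.12,0.147,23,-0.1,5,1],[0,-0.12,0.147,27,-0.2,6,1],[0,-0.12,0.147,31,-0.3,7,1],[0,-0.12,0.147,34,-1,7.8,1],[0,-0.12,0.147,36,-2,8.2,1],[0,-0.12,0.147,36.3,-3.3,8.3,1],[0,-0.12,0.147,36.3,-3.3,8.3,1],[0,-0.12,0.147,36.3,-3.3,8.3,1],[0,-0.12,0.147,36.3,-3.3,8.3,1],[0,-0.12,0.147,36.3,-3.3,8.3,1]]]'
python3 - <<'E'
from go import *
import cv2; from rig import eyes
q=info(); F_=eyes.grab_frame("top")["frame"]
print(proj([q['tool_pos']])); go('disc',.20,n=.04,sgn=1)
cv2.imwrite("pics/f4.png",cv2.resize(F_[150:250,180:280,::-1],(600,600),interpolation=2))
E
```

```text
time_s: 19.9
tool_pos: [0.511, 0.2926, 0.2092]
eef_rot: [2.442, -0.001, 1.492]
contact_force: [0.5, 0.0, -2.2]
opening: 0.0278
finger_force: 40.0
j [ 0.5085 -0.0045  2.0331 -0.6701  0.6108  1.0469] tcp [0.511  0.2926 0.2092] t 19.9 f [ 0.5032  0.0253 -2.237 ] op 0.027783630161095373 39.96462038885511
[[218.1917 218.6996]]
disc 0.2 [0.5103 0.298  0.2089] rot [ 0.0011 -0.0003 -0.0002] shift [ 0.537  -0.0828 -0.0481]
```

View pics/f4.png

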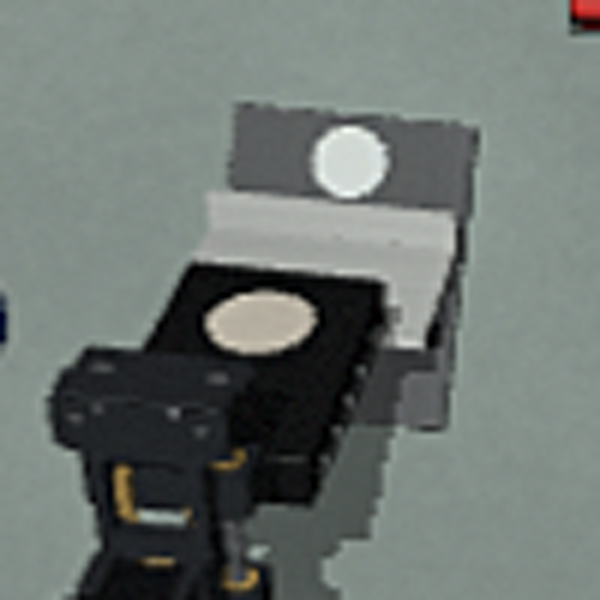

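```bash
sed -i 's/def hand(q,pts,px)/def hand(q,pts,px,yo=-.014)/; s/np.full(len(X),-.014)/np.full(len(X),yo)/' h.py; python3 - <<'E'
from go import *
q=status.state()
px=unz([(192,265),(386,283),(261,322)],6,(180,150))
x,r=hand(q,[(.0475,0),(-.0475,0),(0,.045)],px,.014);print(x,r.round(1).tolist())
for u,n in((.105,.02),(.098,.018)): go('disc',u,y=-x[1],n=n,sgn=1)
E
```

```text
[ 0.0932 -0.0008  0.0174] [[-0.4, -0.7], [0.3, -0.1], [0.1, 0.8]]
disc 0.105 [0.556  0.2952 0.1233] rot [ 0.0011 -0.0003 -0.0002] shift [ 0.6112 -2.0936  9.4496]
disc 0.098 [0.559  0.295  0.1166] rot [ 0.0011 -0.0003 -0.0002] shift [ 0.6109 -2.2944 10.1494]
```

```bash
python3 -m crank '[[[0,0,0,0.3,-0.3,2,1],[0,0,0,0.6,-0.6,4.5,1],[0,0,0,0.6,-0.9,6.5,1],[0,0,0,0.6,-1.3,8,1],[0,0,0,0.6,-1.7,9,1],[0,0,0,0.6,-2,9.4,1],[0,0,0,0.6,-2.2,9.6,1],[0,0,0,0.6,-2.2,9.7,1],[0,0,0,0.6,-2.2,9.7,1],[0,0,0,0.6,-2.2,9.7,1]]]'
python3 - <<'E'
from go import *
q=info();go('disc',.094,y=.0008,n=.0145,sgn=1)
E
```

```text
time_s: 20.95
tool_pos: [0.5561, 0.2958, 0.1204]
eef_rot: [2.443, 0.0, 1.494]
contact_force: [0.1, 0.1, -3.5]
opening: 0.0279
finger_force: 40.0
j [ 0.4663  0.2342  1.9904 -0.8841  0.4445  1.2664] tcp [0.5561 0.2958 0.1204] t 20.95 f [ 0.1417  0.0656 -3.5071] op 0.027916055850865176 39.957852851148346
disc 0.094 [0.5589 0.295  0.1113] rot [ 0.0009 -0.001   0.0013] shift [-0.0528 -0.3669  0.8801]
```

```bash
python3 -m crank '[[[0,0,0,0,-0.05,0.1,1],[0,0,0,0,-0.1,0.2,1],[0,0,0,0,-0.15,0.3,1],[0,0,0,0,-0.15,0.35,1],[0,0,0,0,-0.15,0.35,1]]]'
python3 -m crank '[[[0,0,0,0,0,0.08,1],[0,0,0,0,0,0.15,1],[0,0,0,0,0,0.15,1]]]'
```

```text
time_s: 21.45
tool_pos: [0.5577, 0.2958, 0.1168]
eef_rot: [2.442, -0.0, 1.494]
contact_force: [2.3, -0.5, -0.3]
opening: 0.0277
finger_force: 39.9
time_s: 21.75
tool_pos: [0.5581, 0.2954, 0.1162]
eef_rot: [2.442, 0.001, 1.494]
contact_force: [-8.6, -2.5, 10.6]
opening: 0.0275
finger_force: 39.9
```

```bash
python3 -m crank '[[[0,0,0,0,-0.05,-0.05,1],[0,0,0,0,-0.1,-0.1,1],[0,0,0,0,-0.1,-0.1,3.2],[0,0,0,0,-0.1,-0.1,3.8],[0,0,0,0,-0.1,-0.1,4.5],[0,0,0,0,-0.1,-0.1,5.5],[0,0,0,0,-0.1,-0.1,6],[0,0,0,0,-0.1,-0.1,6],[0,0,0,0,0,-1.5,6],[0,0,0,0,0,-4,6],[0,0,0,0,0,-7,6],[0,0,0,0,0,-10,6],[0,0,0,0,4,-13,6],[0,0,0,0,8,-18,6],[0,0,0,0,8,-18,6],[0,0,0,0,8,-18,6]]]'
python3 - <<'E'
from go import *
import cv2; from rig import eyes
q=info(); T=eyes.grab_frame("top")["frame"][:,:,::-1]
cv2.imwrite("pics/f5.png",np.hstack([cv2.resize(T[160:235,195:270],(450,450),interpolation=2),cv2.resize(T[180:240,388:448],(340,340),interpolation=2)[:].copy() if 0 else np.vstack([cv2.resize(T[180:260,380:460],(340,340),interpolation=2),np.zeros((110,340,3),np.uint8)])]))
E
```

```text
time_s: 23.35
tool_pos: [0.5048, 0.3004, 0.3081]
eef_rot: [2.438, -0.003, 1.494]
contact_force: [-0.1, -0.7, -0.1]
opening: 0.0597
finger_force: 0.0
j [ 0.5313 -0.1355  1.9392 -0.5359  0.804   0.8805] tcp [0.5048 0.3004 0.3081] t 23.35 f [-0.0706 -0.6614 -0.1109] op 0.05966914116911528 0.0
```

View pics/f5.png

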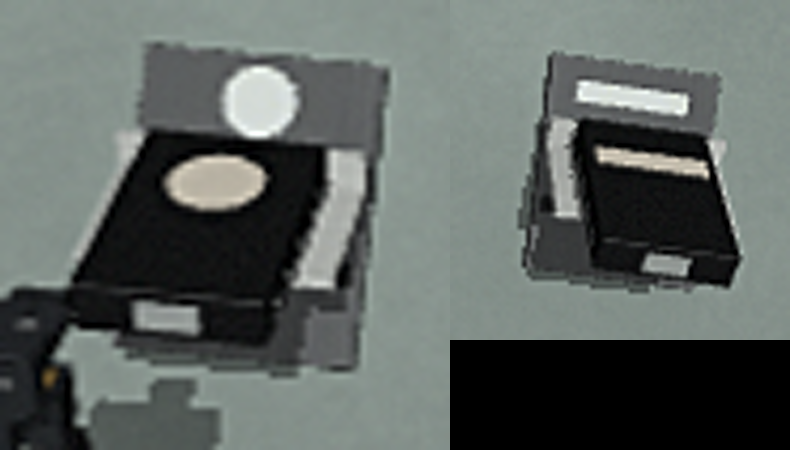

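```bash
python3 - <<'E'
from go import *
seat('disc',[(147,130),(325,148),(73,287),(275,303)],6,(195,160))
E
```

```text
seat err x,y,yaw 0.000173414352663344 -0.000722780366001427 0.036194300378405576 [[0.1, 0.1], [0.8, -1.0], [-0.4, 0.6], [-0.4, 0.0]]
```

Both cases are within a couple of millimetres of the seat points and square, so I'm handing in.

```bash
python3 -c "
from rig import job_done
print(job_done())"
```

```text
the job is handed in; nothing more can be done
None
```

Both cases were turned over, read, and set leaning underside-out on the stand with the matching mark (bar on bar, disc on disc); the last picture puts each within about 1 mm of its seat and square within 0.04 rad, and I handed the job in at about 23 s of the 64 s, though the hand-in call gave no verdict.

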